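Switch the forge air to the wide duct

ROBOT

A 6-joint arm with a two-finger parallel gripper is mounted at the origin on the work surface. World frame = base frame: x ahead of the robot, y to its left, z up, the work surface at z = 0. Lengths are in mm, angles in rad, forces in N, time in s.
With the tool pointing down it reaches from about 325 to 775 mm from the base axis. Payload 9.3 kg.
Tool frame: the origin (TCP) lies between the finger pads; the fingertips stand ahead of it and the grasp point (between the pads) lies 11 mm behind it (env.tip_reach is the z of the fingertips in the tool frame, in mm); z points along the fingers, y is the direction in which the jaws open and shut (so a half turn about z gives the same grasp; the last joint's range is limited). The gripper opens to 85 mm and grips with 20 to 120 N. Pads are 22 mm wide; open, the fingers measure 114 mm over their backs; the gripper's body (76 mm by 85 mm) begins 54 mm behind the grasp point. The pads swing forward as they close: fully open they stand 13 mm farther back than shut.
Start: joints at [0.97, 0.259, 0.021, 1.334, 0, 1.418], TCP at [238.142, 495.767, 239.279] pointing down, gripper open.
Joint ranges: [-3.04, 3.04], [-0.91, 1.82], [-1.04, 1.36], [-1.92, 1.95], [-1.52, 1.45], [-3.14, 3.14]. Speed limits (rad/s): [2.22, 2.22, 2.79, 3.14, 3.14, 3.14].

INTERFACE

Orientations are given as a unit quaternion [w, x, y, z].
In Python, from plant import monitor, imaging, ticket, env gives the robot as it stands. The module is installed in compiled form; this text tells all that it offers.
- The arm moves only by the tool jog_arm, never from a script. Its argument "moves" is a list of rows, each an object with "dp": the shift along the tool's x, y, z in units of 30 mm (1.0 is 30 mm), a list of three; "spin": the turn about the tool's z in units of 5 degrees (1.0 is 5 degrees); "fingers": the finger opening in mm, from 0 to 85.4. A call has 1 to 10 rows; each row is the pose to reach, as a shift and turn from the pose commanded when the call began, along the tool's axes at that moment; what a row does not reach only later rows make up. A row lasts 1/8 s, in which the tool goes at most 62.5 mm and 10.7 degrees, less where a joint would pass 70% of its speed; a pose out of reach is approached as far as the arm can. A call with a gripper value outside its range is refused whole. The fingers move at their own pace and stop on an object; the grip force is fixed at half the most. Time passes only in rows, so rows that repeat a pose let the fingers close. It gives the time, the measured TCP pose, the force and the opening at its end, in the units of the state.
- monitor.state(): the state, without advancing time (a new reading comes with each control period).
- imaging.grab_frame(name): name is "scene" or "top" or "wrist"; returns the picture (420x560x3 uint8, red, green, blue); there is no depth.
- imaging.calibration(name): a dict with "fx", "fy", "cx", "cy" (pixels), "dist" ([k1, k2, p1, p2, k3] as OpenCV has them; the pictures are not rectified), "R" (3x3) and "t" (3): a world point X has camera coordinates R X + t; the wrist camera has in their place "mount" (4x4, takes a point from camera to tool coordinates, whose origin is the TCP and whose axes are the flange's). Camera axes: x right, y down, z forward; pixel columns grow to the right and rows downward; lengths in mm; the calibration is good to about 2 mm. A picture is of the moment at which its call begins: read the wrist's pose just before it. calibration takes no time and is no camera call.
- ticket.sign_off(): hands the job in, once; it reports no verdict.
The state is a dict: "clock": time; "joint_positions": joint angles; "dq": joint speeds; "effort": joint torques, N m; "position": TCP position; "orientation": TCP orientation; "force": force on the tool from outside, world axes, zero at the start; "ft_torque": the same for the moment, N m; "width": opening from 0.0 (shut) to 1.0 (fully open).
Only numpy, scipy, OpenCV 4.12 (cv2) and the standard library are available. Lean on these libraries where they do the work, as an engineer would, in place of code of your own. Each camera call takes 0.05 s, during which the arm holds its last target.

TASK

The forge air has to be switched over from the thin duct to the wide one. With a fingertip or the outside of the fingers, push the handle of the wide duct's damper round until it points at the brass marker tab on its dial; then push the thin duct's handle round until it is fully shut, square across its duct against its stop. Only push the handles, never take them between the fingers, do not shift the marker, and leave the bottle, tin, hammer and steel block where they are.

Things in the scene. Friction and masses are not known exactly. Their poses are not given: they have to be found in the camera images.
- wide_duct: Fixed sheet-metal air duct, 110 mm diameter: rises from the bench at local x = -170 mm, runs level along local +x (away from the robot), top at z = 140 mm, past the bench edge. Origin on the bench under the damper pivot. Level grey dial, 200 mm diameter, 8 mm thick, centred on the pivot, upper face z = 162 mm. Two stop pins (12 mm diameter, 32 mm tall) stand on it 29 mm from the pivot.
- wide_handle (a joint): Angle of the wide duct's handle (rad), a vertical hinge at the pivot. 0 = open: handle lies along the duct and points to the duct's local -x (towards the robot). Grows counter-clockwise seen from above to 1.571 = shut: handle square across the duct, pointing to the duct's local -y (robot's right). Starts shut or nearly so. Drags with about 0.16 Nm and stays where it is left.
- wide_pivot (a point): Centre of the wide duct's handle hub, on the hinge axis, 50 mm above the dial (hub 26 mm diameter, top 52 mm above the dial). Its x axis points from the handle's tip to the pivot, z up.
- wide_mid (a point): Middle of the free length of the wide duct's handle, 50 mm from the hinge axis, at half the bar's height. The handle is a dark steel flat bar on edge, 10 mm thick, 30 mm tall (20 to 50 mm above the dial), reaching from the hub to 84 mm from the hinge axis, the end pointed. x axis along the bar towards the pivot, y across it, z up.
- wide_tip (a point): Pointed tip of the wide duct's handle, 84 mm from the hinge axis, half way up the bar (35 mm above the dial). Axes as wide_mid.
- marker (a point): Top of the brass marker tab clamped on the rim of the wide duct's dial, 99 mm from the hinge axis, 32 mm above the dial: an upright block 14 x 10 mm, on a flat foot 18 mm wide and 4 mm thick that reaches in to 60 mm from the axis below the handle. Stands between the open and shut directions; place varies. x axis points to the pivot. Clamped tight. The handle's tip passes 8 mm inside the block.
- thin_duct: Fixed bright sheet-metal air duct like the wide one but 60 mm in diameter (axis 85 mm above the bench, top at 115 mm), origin on the bench under its damper's pivot, rising at local x = -170 mm, running along local +x. Same dial plate and stop pins, upper face of the dial at z = 137 mm; no marker. Which duct is left and which right changes.
- thin_handle (a joint): Angle of the thin duct's handle (rad), same meaning as wide_handle: 0 = open, along the duct, pointing to local -x; 1.571 = fully shut, pointing to local -y, at its stop. Starts open or partly open. Drags with about 0.16 Nm, stays where it is left.
- thin_pivot (a point): Centre of the thin duct's handle hub, on the hinge axis, 50 mm above its dial; axes as wide_pivot.
- thin_mid (a point): Middle of the thin duct's handle, 50 mm from the hinge axis; same flat bar and axes as wide_mid.
- thin_tip (a point): Pointed tip of the thin duct's handle, 84 mm from the hinge axis, 35 mm above its dial.
- oil_bottle: Loose green glass bottle, 54 mm diameter, 165 mm tall, standing between the ducts, beyond the dials; origin at the centre of its underside. Leave alone.
- grease_tin: Loose steel tin, 50 mm diameter, 75 mm tall, standing between the ducts, on the robot's side; origin at the centre of its underside. Leave alone.
- hammer: Loose hammer with a wooden shaft, 260 mm long, 26 mm thick, its head about 90 mm across, lying on the bench to the left of the ducts; origin under the middle of its length, head to local +x. Leave alone.
- steel_block: Loose dark steel block 70 x 45 x 40 mm on the bench to the right of the ducts; origin at the centre of its underside. Leave alone.

How it is judged:
By the outcome, as a careful person would: the job done as asked, in the order asked, and still so for the second after the job is handed in, with the robot touching nothing.
It also fails if it takes over 61 s, if anything falls off the work surface, if the arm or the gripper's body presses on something with over 40 N, if the wrist force passes 120 N, or if a joint passes its speed limit or range.

## Working session

There is one attempt and no reset: what is moved stays moved. The work goes in short steps, Python scripts to look and compute and a tool call to move; the robot and the scene stay as the last step left them, time stands still between calls to the robot, and variables do not carry over. Pictures are saved under pics/ and viewed, and the job is handed in when it is done.

Besides the shell and the picture viewer there is one more tool, called after "Emit:" by a JSON object that holds its "method" and its "body", one argument or row to a line. jog_arm: Moves the arm, as the interface text tells. Its arguments: {"type":"object","properties":{"moves":{"type":"array"}},"required":["moves"]}

```bash
mkdir -p pics
python3 - <<'E'
from plant import monitor, imaging, ticket, env
import cv2
print(monitor.state()); print(env.tip_reach)
for n in ["scene","top"]:
    c=imaging.calibration(n); print(n,c)
    cv2.imwrite(f"pics/{n}0.png",imaging.grab_frame(n)[:,:,::-1])
print(imaging.calibration("wrist"))
E
```

```text
{'clock': 0.0, 'joint_positions': array([9.70401805e-01, 2.59173233e-01, 2.07406937e-02, 1.33369503e+00,
       3.44964725e-05, 1.41819389e+00]), 'dq': array([ 0.00029899,  0.00126888, -0.00096499,  0.00096315,  0.00025747,
       -0.0012578 ]), 'effort': array([-2.80730019e-03, -5.55650496e+01,  3.44526279e+01,  1.39627332e-02,
       -2.45735409e-04, -3.61433354e-05]), 'position': array([237.97453895, 495.54258715, 238.6681701 ]), 'orientation': array([-2.60766948e-04,  2.22030056e-01,  9.75039594e-01, -6.12658556e-04]), 'force': array([ 0.31314401,  1.48754413, -0.56821557]), 'ft_torque': array([ 0.00541368,  0.01360382, -0.04967411]), 'width': 1.0003627374942576}
8.0
scene {'fx': 513.8163912815527, 'fy': 513.8163912815527, 'cx': 283.09719346595784, 'cy': 207.8300465179779, 'dist': array([-0.13740988,  0.        ,  0.        ,  0.        ,  0.        ]), 'R': array([[ 0.65417231,  0.75618285,  0.01568752],
       [ 0.53024254, -0.44372382, -0.72246247],
       [-0.5393528 ,  0.48093313, -0.69123215]]), 't': array([-428.11617016, -210.89684716, 1745.05787802])}
top {'fx': 462.71366
[... 214 characters left out ...]
1527],
       [-0.98246549, -0.01353502, -0.18595256],
       [ 0.18619689, -0.01984303, -0.98231205]]), 't': array([  -9.29449388,  628.51467714, 1497.90053805])}
{'fx': 351.22625427071017, 'fy': 351.22625427071017, 'cx': 279.4435516626181, 'cy': 214.00532875332937, 'dist': array([-0.04830256,  0.        ,  0.        ,  0.        ,  0.        ]), 'mount': array([[ 1.02623140e-03, -9.49586902e-01, -3.13502253e-01,
         8.14775787e+01],
       [ 9.99999285e-01,  7.82166453e-04,  9.04285847e-04,
         4.83777439e-01],
       [-6.13487051e-04, -3.13502957e-01,  9.49587026e-01,
        -1.34417758e+02],
       [ 0.00000000e+00,  0.00000000e+00,  0.00000000e+00,
         1.00000000e+00]])}
```

View pics/scene0.png

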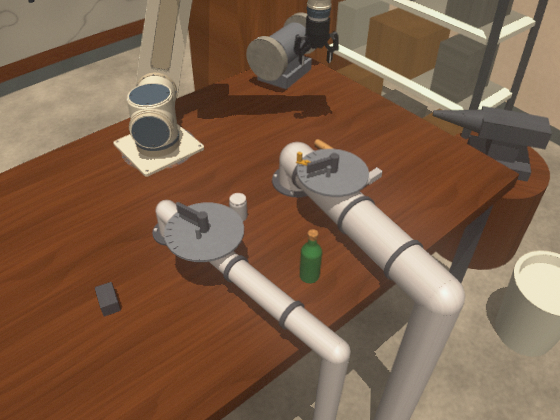

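View pics/top0.png

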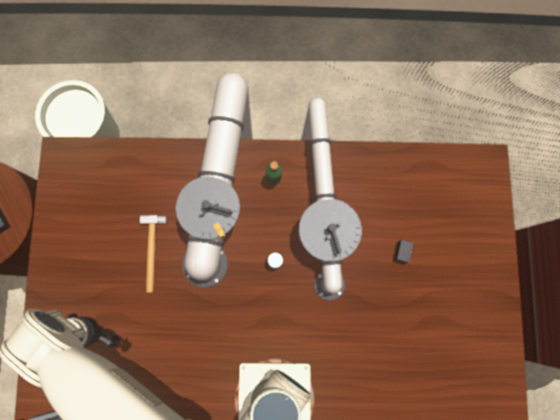

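The wide duct is on the left, with its dial at about (208,208) in the top view, and its handle points right. The brass marker is at (219,230). The thin dial is at about (330,230), with its handle pointing down and slightly right. I'll zoom in and measure.

```bash
cat > h.py <<'E'
import numpy as np, cv2
from plant import imaging, monitor
def cal(n):
    c=imaging.calibration(n); K=np.array([[c['fx'],0,c['cx']],[0,c['fy'],c['cy']],[0,0,1]])
    if n=='wrist':
        from scipy.spatial.transform import Rotation as Rn
        s=monitor.state(); q=s['orientation']; Rt=Rn.from_quat([q[1],q[2],q[3],q[0]]).as_matrix()
        M=c['mount']; Rc=Rt@M[:3,:3]; o=Rt@M[:3,3]+s['position']
        return K,c['dist'],Rc.T,-Rc.T@o
    return K,c['dist'],c['R'],c['t']
def toz(C,px,z):
    K,d,R,t=C
    u=cv2.undistortPoints(np.array(px,float).reshape(-1,1,2),K,d).reshape(-1,2)
    D=np.c_[u,np.ones(len(u))]@R; o=-R.T@t
    return o+D*((z-o[2])/D[:,2])[:,None]
def proj(C,X):
    K,d,R,t=C
    return cv2.projectPoints(np.array(X,float).reshape(-1,1,3),cv2.Rodrigues(R)[0],t,K,d)[0].reshape(-1,2)
E
python3 - <<'E'
import cv2
t=cv2.imread('pics/top0.png'); s=cv2.imread('pics/scene0.png')
a=cv2.resize(t[165:280,165:265],None,fx=5,fy=5,interpolation=cv2.INTER_CUBIC)[:575,:395]
b=cv2.resize(t[185:300,290:370],None,fx=5,fy=5,interpolation=cv2.INTER_CUBIC)
import numpy as np
cv2.imwrite('pics/ztop.png',np.hstack([a[:575],b[:575]]))
a=cv2.resize(s[130:230,270:370],None,fx=4,fy=4,interpolation=cv2.INTER_CUBIC)
b=cv2.resize(s[180:280,150:250],None,fx=4,fy=4,interpolation=cv2.INTER_CUBIC)
cv2.imwrite('pics/zsc.png',np.hstack([a,b]))
E
```

```text
(no output)
```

View pics/ztop.png

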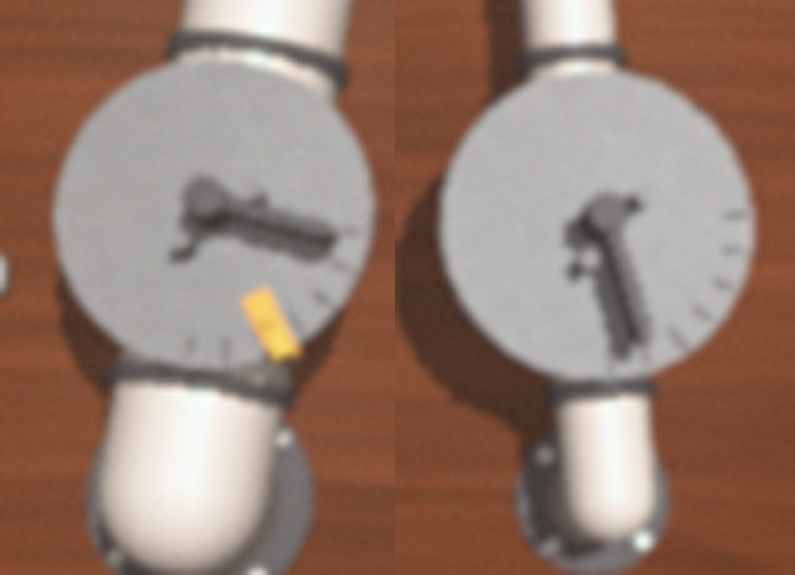

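View pics/zsc.png

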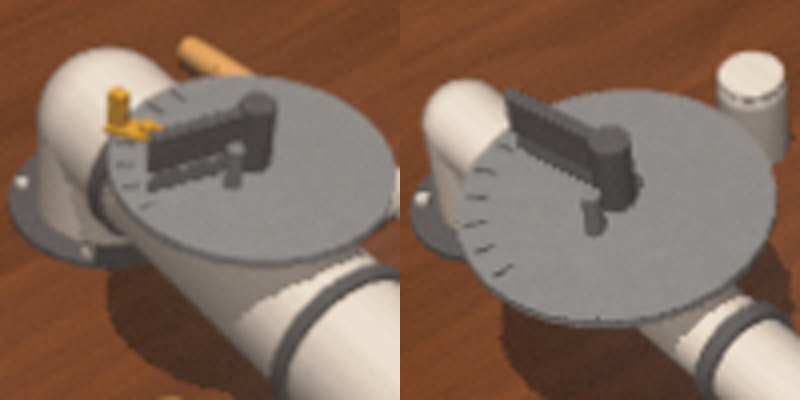

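The zooms show both handles, their hubs and stop pins, and the brass tab. Next I'll fit the dials, marker and handles on their known planes.

```bash
cat > meas.py <<'E'
from h import *
from scipy.optimize import least_squares
t=cv2.imread('pics/top0.png'); C=cal('top')
hsv=cv2.cvtColor(t,cv2.COLOR_BGR2HSV)
def circ(P):
    r=least_squares(lambda p:np.hypot(P[:,0]-p[0],P[:,1]-p[1])-p[2],[*P[:,:2].mean(0),100],loss='soft_l1',f_scale=1).x
    return r
for nm,(cx,cy),z in [('wide',(208,208),162),('thin',(330,230),137)]:
    m=((hsv[:,:,1]<30)&(hsv[:,:,2]>110)&(hsv[:,:,2]<190)).astype(np.uint8)
    w=np.zeros_like(m); cv2.circle(w,(cx,cy),36,1,-1); m*=w
    m=cv2.morphologyEx(m,cv2.MORPH_OPEN,np.ones((3,3)))
    cs=max(cv2.findContours(m,cv2.RETR_EXTERNAL,cv2.CHAIN_APPROX_NONE)[0],key=cv2.contourArea)
    P=toz(C,cs.reshape(-1,2),z); r=circ(P); 
    P2=P[abs(np.hypot(P[:,0]-r[0],P[:,1]-r[1])-r[2])<3]; r=circ(P2)
    print(nm,'dial centre',r[:2].round(1),'R',r[2].round(1),'used',len(P2),len(P))
    # dark pixels near hub/handle
    d=((hsv[:,:,2]<100)).astype(np.uint8)*w
    # predicted hub-top pixel
    print(' hub top px pred',proj(C,[[r[0],r[1],z+52]]).round(1))
m=((hsv[:,:,0]>15)&(hsv[:,:,0]<32)&(hsv[:,:,1]>150)&(hsv[:,:,2]>170)).astype(np.uint8); m[:, :190]=0;m[:,240:]=0
y,x=np.nonzero(m); print('brass px',list(zip(x,y)))
for n,z in [('scene',0)]:
    s=cv2.imread('pics/scene0.png');
E
python3 meas.py
```

```text
wide dial centre [605.5 219. ] R 97.1 used 147 202
 hub top px pred [[205.1 204.1]]
thin dial centre [ 542.1 -166.3] R 96.4 used 131 215
 hub top px pred [[331.5 227.7]]
brass px [(np.int64(217), np.int64(228)), (np.int64(217), np.int64(229)), (np.int64(218), np.int64(229)), (np.int64(217), np.int64(230)), (np.int64(218), np.int64(230)), (np.int64(219), np.int64(230)), (np.int64(218), np.int64(231)), (np.int64(223), np.int64(235)), (np.int64(224), np.int64(235))]
```

Emit:
{"method": "jog_arm", "body": {
  "moves": [
    {"dp":[0,0,-2],"spin":0,"fingers":0},
    {"dp":[-15,-4,-3],"spin":-5,"fingers":0},
    {"dp":[-15,-4,-3],"spin":-5,"fingers":0},
    {"dp":[-15,-4,-3],"spin":-5,"fingers":0},
    {"dp":[-15,-4,-3],"spin":-5,"fingers":0},
    {"dp":[-15,-4,-3],"spin":-5,"fingers":0},
    {"dp":[-15,-4,-3],"spin":-5,"fingers":0},
    {"dp":[-15,-4,-3],"spin":-5,"fingers":0},
    {"dp":[-15,-4,-3],"spin":-5,"fingers":0},
    {"dp":[-15,-4,-3],"spin":-5,"fingers":0}
  ]
}}

```text
clock: 1.35
position: [593.8, 190.5, 327.7]
orientation: [-0.001, 0.008, 1.0, -0.0]
force: [0.5, 1.0, -0.4]
width: -0.003
```

```bash
cat > snap.py <<'E'
import sys,pickle
from h import *
n,cam=sys.argv[1],sys.argv[2]
C=cal(cam); im=imaging.grab_frame(cam)[:,:,::-1]
cv2.imwrite(f'pics/{n}.png',im); pickle.dump(C,open(f'pics/{n}.pkl','wb'))
s=monitor.state(); print(s['clock'],s['position'].round(1),s['force'].round(1),abs(s['dq']).max())
E
python3 snap.py w1 wrist
```

```text
1.4 [592.5 191.8 328.1] [-0.7  0.8 -0.3] 0.03817199501619018
```

View pics/w1.png

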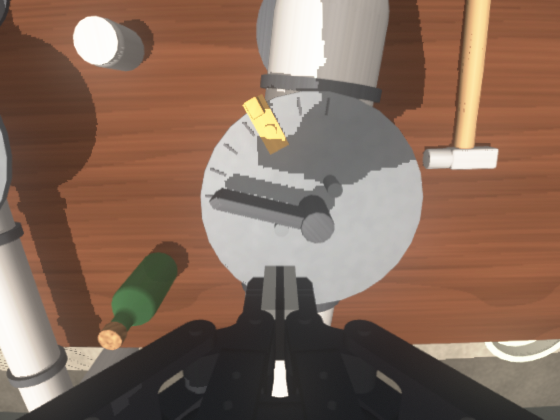

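Run:
```python
import cv2
t=cv2.imread('pics/w1.png')
cv2.imwrite('pics/w1z.png',cv2.resize(t[80:270,195:385],None,fx=4,fy=4,interpolation=cv2.INTER_CUBIC)[:600])
```

```text
(no output)
```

View pics/w1z.png

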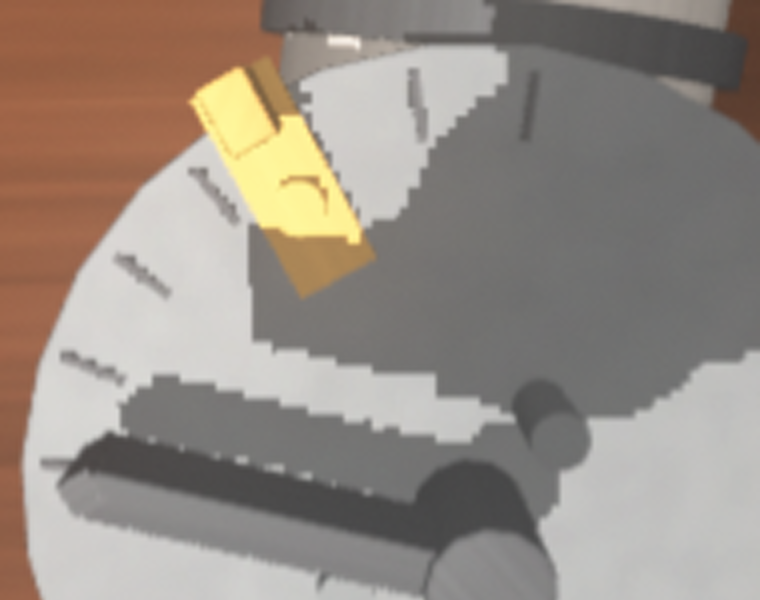

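The zoom shows the marker's top face centred at (254,108) px, the foot's inner end at (279.8,149.5) and the handle tip at (210,202). The hub top is at about (317.5,229).

```bash
cat > m2.py <<'E'
from h import *; import pickle
from meas import circ
C=pickle.load(open('pics/w1.pkl','rb')); t=cv2.imread('pics/w1.png')
hsv=cv2.cvtColor(t,cv2.COLOR_BGR2HSV)
# dial rim via manual-free mask: low saturation region in circle
m=(hsv[:,:,1]<40).astype(np.uint8); w=np.zeros_like(m); cv2.circle(w,(312,195),122,1,-1); m*=w; m[262:]=0; m[:100]=0
m=cv2.morphologyEx(m,cv2.MORPH_OPEN,np.ones((5,5)))
cs=max(cv2.findContours(m,cv2.RETR_EXTERNAL,cv2.CHAIN_APPROX_NONE)[0],key=cv2.contourArea).reshape(-1,2)
cs=cs[(cs[:,1]>102)&(cs[:,1]<260)]
P=toz(C,cs,162); r=circ(P); P=P[abs(np.hypot(P[:,0]-r[0],P[:,1]-r[1])-r[2])<3]; r=circ(P); print('dial',r.round(1),len(P),len(cs))
hub=toz(C,[(317.5,229.5)],214)[0]; print('hub',hub.round(1))
mk=toz(C,[(254.2,108)],194)[0]; ft=toz(C,[(279.8,149.5)],166)[0]; tip=toz(C,[(210,202)],212)[0]
print('marker',mk,'foot in',ft,'tip',tip)
for c in (hub[:2],r[:2]):
    for n,p in (('mk',mk),('ft',ft),('tip',tip)):
        v=p[:2]-c; print(n,np.hypot(*v).round(1),np.degrees(np.arctan2(v[1],v[0])).round(1))
v=mk[:2]-ft[:2]; print('foot->mk dir',np.degrees(np.arctan2(v[1],v[0])))
bl=toz(C,[(195+192/4,80+100/4),(195+238/4,80+67/4),(195+237/4,80+157/4),(195+280/4,80+125/4)],194)
print(np.round(bl,1))
E
python3 m2.py | grep -v brass
```

```text
wide dial centre [605.5 219. ] R 97.1 used 147 202
 hub top px pred [[205.1 204.1]]
thin dial centre [ 542.1 -166.3] R 96.4 used 131 215
 hub top px pred [[331.5 227.7]]
dial [605.8 219.8  98.7] 317 412
hub [607.1 220.  214. ]
marker [518.70134421 173.95626048 194.        ] foot in [553.17685135 192.31504605 166.        ] tip [584.87671562 139.95751686 212.        ]
mk 99.6 -152.5
ft 60.6 -152.8
tip 83.1 -105.5
mk 98.4 -152.2
ft 59.4 -152.4
tip 82.6 -104.7
foot->mk dir -151.9639503870638
[[516.4 165.8 194. ]
 [510.8 174.4 194. ]
 [526.7 173.7 194. ]
 [521.1 181.8 194. ]]
```

```bash
cat > plan.py <<'E'
from h import *
from scipy.spatial.transform import Rotation as Rn
def rows(wps):
    s=monitor.state(); q=s['orientation']; R=Rn.from_quat([q[1],q[2],q[3],q[0]]).as_matrix(); p=s['position']
    h0=np.degrees(np.arctan2(R[1,0],R[0,0]))
    print('pos',p.round(1),'head',h0.round(1),'j',s['joint_positions'].round(2),'F',s['force'].round(1))
    for X,h in wps:
        dp=R.T@(np.array(X)-p)/30; sp=-((h-h0+180)%360-180)/5
        print(np.round(X,1),round(h,1),'-> dp',dp.round(2),'spin',round(sp,2))
def wp(c,th,d,r,z,sgn=1):
    a=np.radians(th); u=np.array([np.cos(a),np.sin(a)]); n=sgn*np.array([-u[1],u[0]])
    P=np.array(c)+r*u+d*n; return ([*P,z],th-90*sgn)
E
python3 - <<'E'
from plan import *
c=(606.3,219.9)
rows([wp(c,-105,36,58,230),wp(c,-105,36,58,196)])
E
```

```text
pos [592.5 191.8 328.1] head 179.2 j [0.18 0.39 0.44 1.62 0.   0.19] F [-0.7  0.8 -0.3]
[626.1 154.6 230. ] -195 -> dp [-1.14 -1.22  3.27] spin 2.84
[626.1 154.6 196. ] -195 -> dp [-1.14 -1.22  4.4 ] spin 2.84
```

Emit:
{"method": "jog_arm", "body": {
  "moves": [
    {"dp":[-1.14,-1.22,1],"spin":2.8,"fingers":0},
    {"dp":[-1.14,-1.22,3.3],"spin":2.8,"fingers":0},
    {"dp":[-1.14,-1.22,4.4],"spin":2.8,"fingers":0},
    {"dp":[-1.14,-1.22,4.4],"spin":2.8,"fingers":0},
    {"dp":[-1.14,-1.22,4.4],"spin":2.8,"fingers":0},
    {"dp":[-1.14,-1.22,4.4],"spin":2.8,"fingers":0}
  ]
}}

```text
clock: 2.15
position: [626.2, 156.3, 199.7]
orientation: [0.002, 0.127, 0.992, 0.0]
force: [0.2, -0.7, -0.1]
width: -0.001
```

```bash
python3 snap.py w2 wrist
python3 - <<'E'
from plan import *
c=(606.3,219.9)
rows([wp(c,t,16,58,196) for t in (-105,-110,-115,-120,-125,-130,-135,-140,-145,-150)])
E
```

```text
2.2 [626.2 156.2 199.4] [ 0.9 -0.3 -0.8] 0.009209034234532672
pos [626.2 156.2 199.4] head 165.4 j [ 0.11  0.43  0.18  1.32 -0.    0.37] F [ 0.9 -0.3 -0.8]
[606.7 159.7 196. ] -195 -> dp [ 0.66 -0.05  0.11] spin 0.07
[601.5 159.9 196. ] -200 -> dp [ 0.83 -0.09  0.11] spin 1.07
[596.3 160.6 196. ] -205 -> dp [ 1.   -0.11  0.11] spin 2.07
[591.2 161.7 196. ] -210 -> dp [ 1.18 -0.12  0.11] spin 3.07
[586.1 163.2 196. ] -215 -> dp [ 1.35 -0.11  0.11] spin 4.07
[581.3 165.2 196. ] -220 -> dp [ 1.52 -0.09  0.11] spin 5.07
[576.6 167.6 196. ] -225 -> dp [ 1.7  -0.05  0.11] spin 6.07
[572.2 170.4 196. ] -230 -> dp [1.86 0.   0.11] spin 7.07
[568.  173.5 196. ] -235 -> dp [2.02 0.07 0.11] spin 8.07
[564.1 177.  196. ] -240 -> dp [2.18 0.15 0.11] spin 9.07
```

View pics/w2.png

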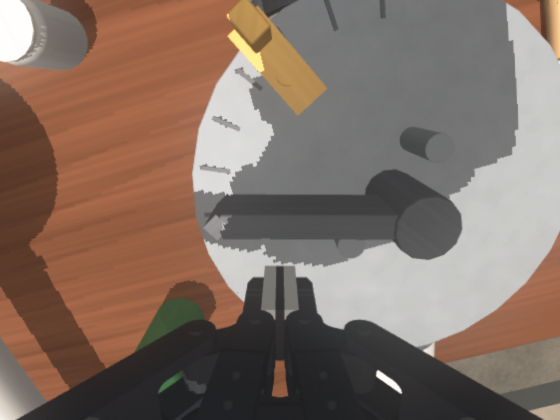

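Emit:
{"method": "jog_arm", "body": {
  "moves": [
    {"dp":[0.4,-0.05,0.1],"spin":0,"fingers":0},
    {"dp":[0.66,-0.05,0.1],"spin":0,"fingers":0},
    {"dp":[0.83,-0.09,0.1],"spin":1,"fingers":0},
    {"dp":[1.0,-0.11,0.1],"spin":2,"fingers":0},
    {"dp":[1.18,-0.12,0.1],"spin":3,"fingers":0},
    {"dp":[1.35,-0.11,0.1],"spin":4,"fingers":0},
    {"dp":[1.52,-0.09,0.1],"spin":5,"fingers":0},
    {"dp":[1.7,-0.05,0.1],"spin":6,"fingers":0},
    {"dp":[1.86,0,0.1],"spin":7,"fingers":0},
    {"dp":[1.86,0,0.1],"spin":7,"fingers":0}
  ]
}}

```text
clock: 3.45
position: [571.9, 170.0, 195.1]
orientation: [0.001, 0.42, 0.908, 0.0]
force: [1.4, -0.6, 0.0]
width: 0.001
```

```bash
python3 snap.py w3 wrist
```

```text
3.5 [571.9 170.  195. ] [ 1.1 -0.8  0.8] 0.011074555045791537
```

View pics/w3.png

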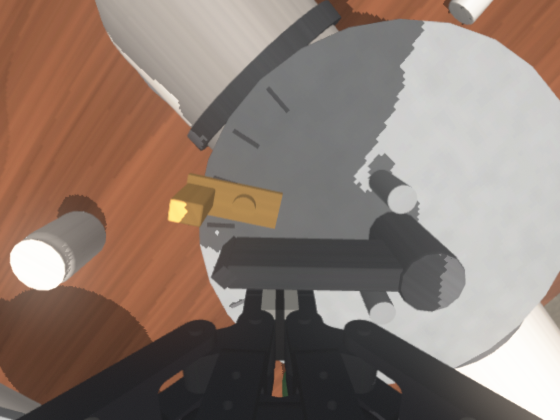

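The handle has turned. Its tip is at about (212,276) and its hub at (434,281), and the marker is still clear ahead at (188,205).

```bash
cat > ang.py <<'E'
from h import *; import pickle
def ang(n,pts,zs):
    C=pickle.load(open(f'pics/{n}.pkl','rb'))
    return [toz(C,[p],z)[0][:2] for p,z in zip(pts,zs)]
def rep(c,p):
    v=np.array(p)-c; return np.hypot(*v).round(1),np.degrees(np.arctan2(v[1],v[0])).round(1)
E
python3 - <<'E'
from ang import *
hub,tip,mk=ang('w3',[(434,281.5),(212,276.5),(178,210)],[214,212,194])
print(hub,tip,mk); print(rep(hub,tip),rep((606.3,219.9),tip),rep(hub,mk))
im=cv2.imread('pics/w3.png'); cv2.imwrite('pics/w3z.png',cv2.resize(im[170:320,150:350],None,fx=4,fy=4,interpolation=cv2.INTER_CUBIC))
E
```

```text
[605.2216129 220.5379814] [541.04146187 167.53188832] [515.69116787 172.83855117]
(np.float64(83.2), np.float64(-140.4)) (np.float64(83.7), np.float64(-141.3)) (np.float64(101.4), np.float64(-152.0))
```

View pics/w3z.png

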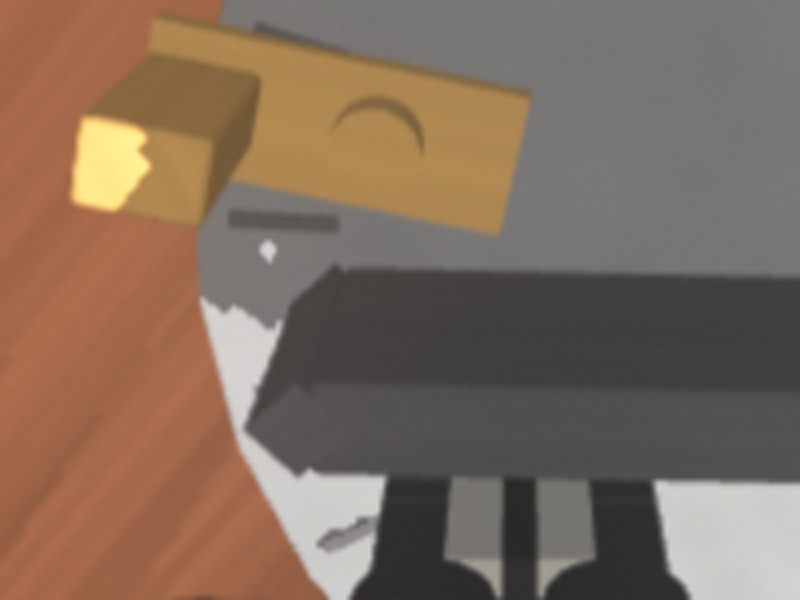

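Run:
```python
from plan import *
c=(606.3,219.9)
rows([wp(c,t,16,58,196) for t in (-140,-143,-146,-149,-150.5,-152)])
from ang import *
print(rep((606.3,219.9),ang('w3',[(185.5,212.8)],[194])[0]),rep((606.3,219.9),ang('w3',[(211.3,277.5)],[212])[0]))
```

```text
pos [571.9 170.  195. ] head 130.5 j [ 0.15  0.35  0.04  1.26 -0.    1.01] F [ 1.1 -0.8  0.8]
[572.2 170.4 196. ] -230 -> dp [ 0.    0.02 -0.03] spin 0.09
[569.6 172.2 196. ] -233 -> dp [ 0.11 -0.01 -0.03] spin 0.69
[567.2 174.2 196. ] -236 -> dp [ 0.21 -0.03 -0.03] spin 1.29
[564.8 176.3 196. ] -239 -> dp [ 0.31 -0.04 -0.03] spin 1.89
[563.7 177.4 196. ] -240.5 -> dp [ 0.37 -0.05 -0.03] spin 2.19
[562.6 178.5 196. ] -242 -> dp [ 0.42 -0.05 -0.03] spin 2.49
(np.float64(98.9), np.float64(-152.3)) (np.float64(84.0), np.float64(-141.0))
```

Emit:
{"method": "jog_arm", "body": {
  "moves": [
    {"dp":[0.11,-0.02,0],"spin":0.6,"fingers":0},
    {"dp":[0.21,-0.04,0],"spin":1.2,"fingers":0},
    {"dp":[0.31,-0.05,0],"spin":1.8,"fingers":0},
    {"dp":[0.36,-0.06,0],"spin":2.1,"fingers":0},
    {"dp":[0.36,-0.06,0],"spin":2.1,"fingers":0}
  ]
}}

```text
clock: 4.12
position: [563.5, 176.8, 194.6]
orientation: [0.0, 0.501, 0.866, 0.0]
force: [2.0, -2.0, 2.1]
width: 0.002
```

```bash
python3 snap.py w4 wrist;python3 - <<'E'
from ang import *
im=cv2.imread('pics/w4.png'); cv2.imwrite('pics/w4z.png',cv2.resize(im[190:340,150:350],None,fx=4,fy=4,interpolation=cv2.INTER_CUBIC))
cv2.imwrite('pics/w4y.png',cv2.resize(im[190:340,300:500],None,fx=4,fy=4,interpolation=cv2.INTER_CUBIC))
E
```

```text
4.175 [563.5 176.9 194.6] [ 2.6 -2.3  2.5] 0.0023961828386740358
```

View pics/w4z.png

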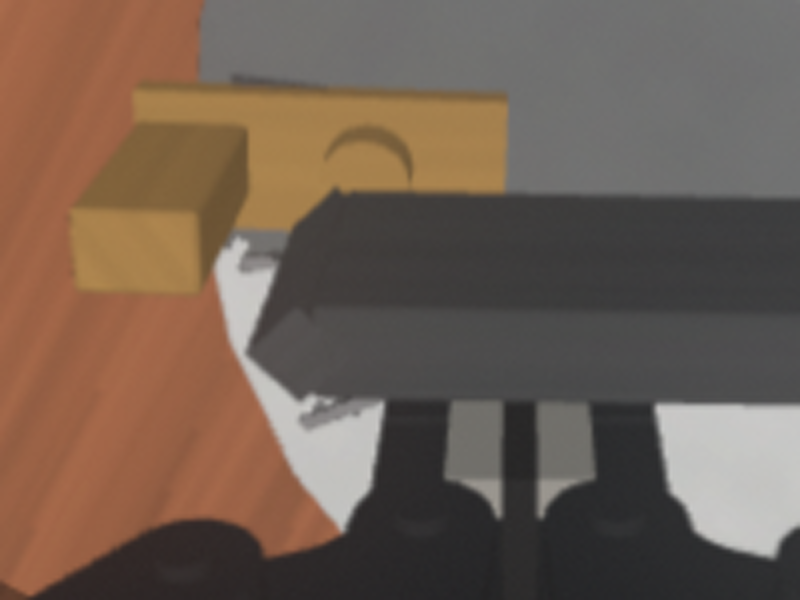

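View pics/w4y.png

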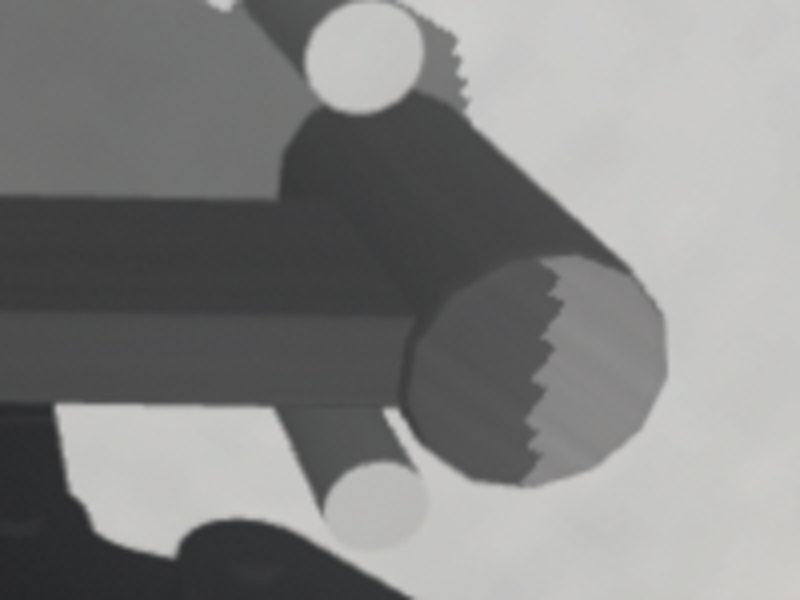

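Run:
```python
from ang import *
c=np.array((606.3,219.9))
hub,tip,mk,f1,f2,b1,b2=ang('w4',[(434,282.5),(211.75,278),(184.2,252.7),(150+135/4,190+88/4),(150+508/4,190+99/4),(150+330/4,190+396/4),(300+380/4,190+406/4)],[214,212,194,166,166,212,212])
print(hub,'tip',rep(hub,tip),rep(c,tip),'mk',rep(hub,mk),rep(c,mk))
d=lambda a,b:np.degrees(np.arctan2(*(b-a)[::-1]))
print('foot edge dir',d(f2,f1),'bar edge dir',d(b2,b1))
```

```text
[605.18540177 220.17971731] tip (np.float64(83.1), np.float64(-150.8)) (np.float64(83.9), np.float64(-151.3)) mk (np.float64(97.9), np.float64(-151.9)) (np.float64(98.8), np.float64(-152.3))
foot edge dir -151.82589945730902 bar edge dir -151.19863665646304
```

The handle is about 0.6–1.1° short, so I'll nudge it roughly 1 mm.

Emit:
{"method": "jog_arm", "body": {
  "moves": [
    {"dp":[0.03,0,0],"spin":0.15,"fingers":0},
    {"dp":[0.03,0,0],"spin":0.15,"fingers":0}
  ]
}}

```text
clock: 4.42
position: [562.7, 177.7, 194.3]
orientation: [-0.0, 0.507, 0.862, -0.0]
force: [2.0, -2.1, 2.2]
width: -0.001
```

```bash
python3 snap.py w5 wrist;python3 - <<'E'
from ang import *
im=cv2.imread('pics/w5.png'); cv2.imwrite('pics/w5z.png',cv2.resize(im[190:340,150:350],None,fx=4,fy=4,interpolation=cv2.INTER_CUBIC))
E
```

```text
4.475 [562.8 177.7 194.2] [ 1.4 -2.1  1.7] 0.0014087417693096418
```

View pics/w5z.png

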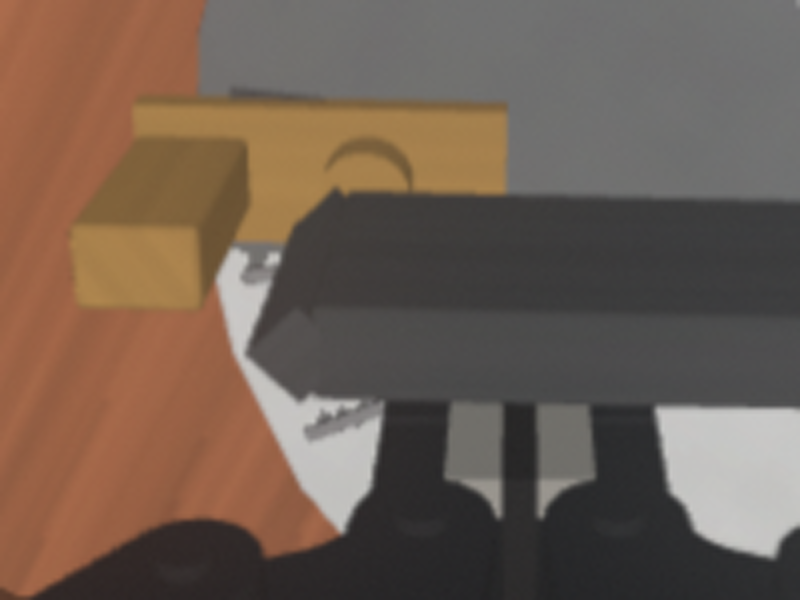

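Run:
```python
from ang import *
c=np.array((606.3,219.9))
hub,tip,mk,f1,f2,b1,b2=ang('w5',[(434,283),(211.75,278.25),(184.2,256.75),(150+135/4,190+101/4),(150+508/4,190+108/4),(150+320/4,190+397/4),(150+790/4,190+407/4)],[214,212,194,166,166,212,212])
print(hub,'tip',rep(hub,tip),rep(c,tip),'mk',rep(hub,mk),rep(c,mk))
d=lambda a,b:np.degrees(np.arctan2(*(b-a)[::-1]))
print('foot edge dir',d(f2,f1),'bar edge dir',d(b2,b1))
from plan import *
rows([wp(c,-152.4,40,58,194),wp(c,-152.4,40,58,330)])
```

```text
[604.89628981 220.35999502] tip (np.float64(82.9), np.float64(-151.6)) (np.float64(83.9), np.float64(-152.3)) mk (np.float64(97.8), np.float64(-151.7)) (np.float64(98.8), np.float64(-152.3))
foot edge dir -151.97101402894333 bar edge dir -152.26896926923968
pos [562.8 177.7 194.2] head 119.1 j [ 0.16  0.34  0.03  1.26 -0.    1.23] F [ 1.4 -2.1  1.7]
[573.4 157.6 194. ] -242.4 -> dp [-0.76 -0.02  0.01] spin 0.3
[573.4 157.6 330. ] -242.4 -> dp [-0.76 -0.02 -4.53] spin 0.3
```

Handle and marker now agree within 0.3°. I'll back off, rise, and go to view the thin damper.

Run:
```python
from plan import *
rows([([573.4,157.6,330],117.6),([535,-160,310],185)])
```

```text
pos [562.8 177.7 194.2] head 119.1 j [ 0.16  0.34  0.03  1.26 -0.    1.23] F [ 1.4 -2.1  1.7]
[573.4 157.6 330. ] 117.6 -> dp [-0.76 -0.02 -4.53] spin 0.3
[ 535 -160  310] 185 -> dp [-9.38 -6.29 -3.86] spin -13.18
```

Emit:
{"method": "jog_arm", "body": {
  "moves": [
    {"dp":[-0.4,0,0],"spin":0,"fingers":0},
    {"dp":[-0.8,0,0],"spin":0,"fingers":0},
    {"dp":[-0.8,0,-2],"spin":0,"fingers":0},
    {"dp":[-0.8,0,-4.5],"spin":0,"fingers":0},
    {"dp":[-0.8,0,-4.5],"spin":0,"fingers":0},
    {"dp":[-0.8,0,-4.5],"spin":0,"fingers":0}
  ]
}}

```text
clock: 5.22
position: [574.9, 156.3, 329.4]
orientation: [0.0, 0.507, 0.862, 0.0]
force: [0.1, 0.3, -0.8]
width: -0.003
```

```bash
python3 snap.py w6 wrist
python3 - <<'E'
from plan import *
rows([([535,-160,310],185)])
E
```

```text
5.275 [574.5 156.4 328.1] [ 0.4 -0.8 -0.8] 0.029928855151233186
pos [574.5 156.4 328.1] head 119.1 j [0.12 0.34 0.35 1.59 0.   1.19] F [ 0.4 -0.8 -0.8]
[ 535 -160  310] 185 -> dp [-8.58 -6.28  0.6 ] spin -13.18
```

View pics/w6.png

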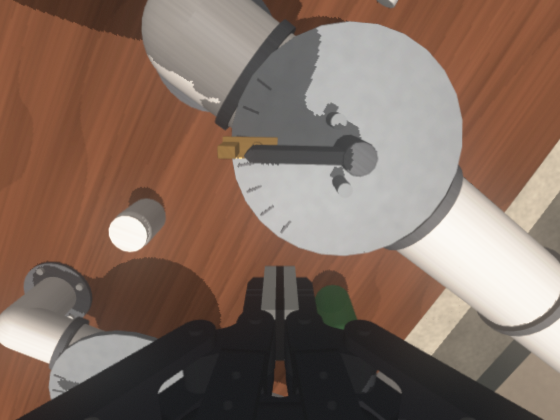

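Run:
```python
from ang import *
im=cv2.imread('pics/w6.png'); cv2.imwrite('pics/w6z.png',cv2.resize(im[100:220,210:390],None,fx=4,fy=4,interpolation=cv2.INTER_CUBIC))
```

```text
(no output)
```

View pics/w6z.png

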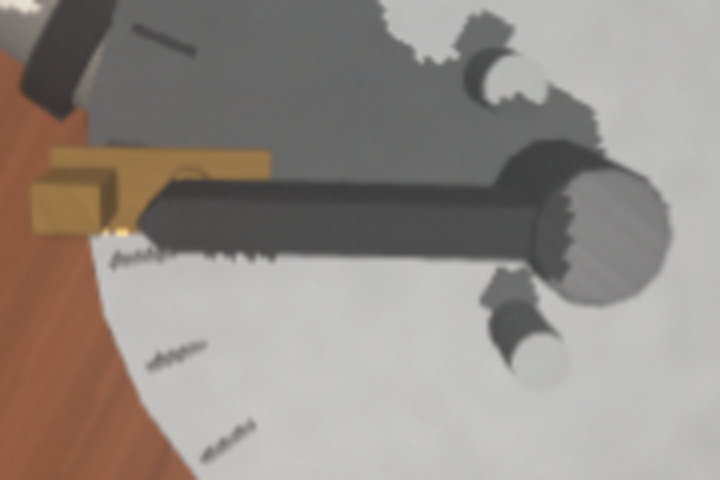

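Emit:
{"method": "jog_arm", "body": {
  "moves": [
    {"dp":[-8.6,-6.3,0.6],"spin":-13,"fingers":0},
    {"dp":[-8.6,-6.3,0.6],"spin":-13,"fingers":0},
    {"dp":[-8.6,-6.3,0.6],"spin":-13,"fingers":0},
    {"dp":[-8.6,-6.3,0.6],"spin":-13,"fingers":0},
    {"dp":[-8.6,-6.3,0.6],"spin":-13,"fingers":0},
    {"dp":[-8.6,-6.3,0.6],"spin":-13,"fingers":0},
    {"dp":[-8.6,-6.3,0.6],"spin":-13,"fingers":0},
    {"dp":[-8.6,-6.3,0.6],"spin":-13,"fingers":0},
    {"dp":[-8.6,-6.3,0.6],"spin":-13,"fingers":0},
    {"dp":[-8.6,-6.3,0.6],"spin":-13,"fingers":0}
  ]
}}

```text
clock: 6.52
position: [534.8, -160.0, 310.9]
orientation: [-0.0, -0.036, 0.999, 0.0]
force: [-0.2, 0.4, -0.3]
width: -0.0
```

```bash
python3 snap.py w7 wrist
```

```text
6.575 [ 534.8 -160.1  311.1] [0.  0.4 0.9] 0.0037115236103704625
```

View pics/w7.png

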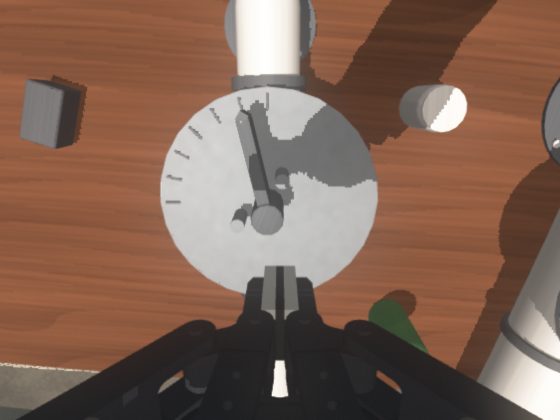

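Run:
```python
from ang import *; from meas import circ
c=np.array((606.3,219.9))
hub,tip,mk=ang('w6',[(360.75,159.25),(244.5,155.5),(226.75,151.75)],[214,212,194])
print(hub,'tip',rep(hub,tip),rep(c,tip),'mk',rep(hub,mk),rep(c,mk))
C=pickle.load(open('pics/w7.pkl','rb')); t=cv2.imread('pics/w7.png')
hsv=cv2.cvtColor(t,cv2.COLOR_BGR2HSV)
m=(hsv[:,:,1]<40).astype(np.uint8); w=np.zeros_like(m); cv2.circle(w,(269,190),118,1,-1); m*=w; m[262:]=0; m[:100]=0
m=cv2.morphologyEx(m,cv2.MORPH_OPEN,np.ones((5,5)))
cs=max(cv2.findContours(m,cv2.RETR_EXTERNAL,cv2.CHAIN_APPROX_NONE)[0],key=cv2.contourArea).reshape(-1,2)
cs=cs[(cs[:,1]>102)&(cs[:,1]<260)]
P=toz(C,cs,137); r=circ(P); P=P[abs(np.hypot(P[:,0]-r[0],P[:,1]-r[1])-r[2])<3]; r=circ(P); print('dial',r.round(1),len(P),len(cs))
c=r[:2]
hub,tip,t0,t90=ang('w7',[(267,219),(241,113),(267,100),(173,202)],[189,187,137,137]); print(hub,rep(c,tip),rep(hub,tip),rep(c,t0),rep(c,t90))
im=cv2.imread('pics/w7.png'); cv2.imwrite('pics/w7z.png',cv2.resize(im[80:230,160:320],None,fx=4,fy=4,interpolation=cv2.INTER_CUBIC))
```

```text
wide dial centre [605.5 219. ] R 97.1 used 147 202
 hub top px pred [[205.1 204.1]]
thin dial centre [ 542.1 -166.3] R 96.4 used 131 215
 hub top px pred [[331.5 227.7]]
brass px [(np.int64(217), np.int64(228)), (np.int64(217), np.int64(229)), (np.int64(218), np.int64(229)), (np.int64(217), np.int64(230)), (np.int64(218), np.int64(230)), (np.int64(219), np.int64(230)), (np.int64(218), np.int64(231)), (np.int64(223), np.int64(235)), (np.int64(224), np.int64(235))]
[606.13062855 219.99917172] tip (np.float64(83.2), np.float64(-152.5)) (np.float64(83.3), np.float64(-152.6)) mk (np.float64(98.5), np.float64(-152.3)) (np.float64(98.6), np.float64(-152.4))
dial [ 543.7 -168.2   98.7] 324 324
[ 542.99360596 -167.94596382] (np.float64(81.6), np.float64(-163.5)) (np.float64(80.9), np.float64(-163.2)) (np.float64(88.3), np.float64(-175.5)) (np.float64(87.8), np.float64(-85.4))
```

View pics/w7z.png

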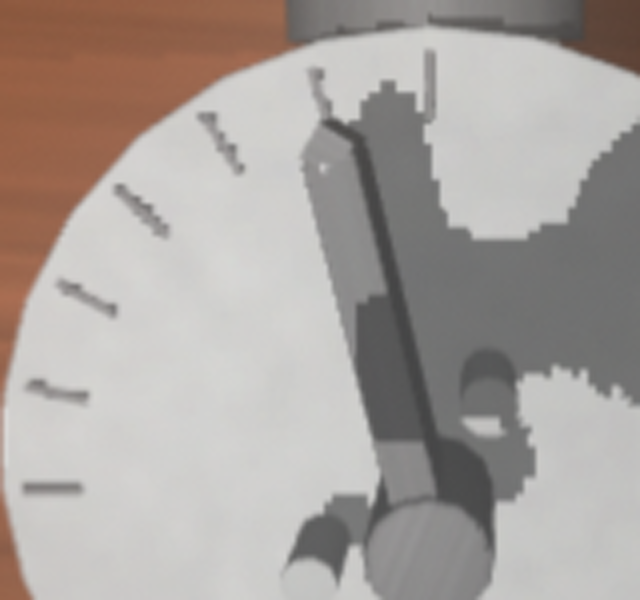

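Rechecked from above, the wide handle (−152.5°) matches the marker (−152.4°). The thin pivot is at about (543.4,−168.1). Its handle is at −163.4°, and shut is at −85.4°.

Run:
```python
from plan import *
c=(543.4,-168.1)
rows([(wp(c,-163.4,-36,58,z)[0],-163.4) for z in (215,173)])
```

```text
pos [ 534.8 -160.1  311.1] head -175.9 j [-0.44  0.26  0.21  1.52 -0.   -0.51] F [0.  0.4 0.9]
[ 477.5 -150.2  215. ] -163.4 -> dp [1.88 0.47 3.2 ] spin -2.5
[ 477.5 -150.2  173. ] -163.4 -> dp [1.88 0.47 4.6 ] spin -2.5
```

Emit:
{"method": "jog_arm", "body": {
  "moves": [
    {"dp":[1.9,0.5,1],"spin":-2.5,"fingers":0},
    {"dp":[1.9,0.5,3],"spin":-2.5,"fingers":0},
    {"dp":[1.9,0.5,4.6],"spin":-2.5,"fingers":0},
    {"dp":[1.9,0.5,4.6],"spin":-2.5,"fingers":0},
    {"dp":[1.9,0.5,4.6],"spin":-2.5,"fingers":0},
    {"dp":[1.9,0.5,4.6],"spin":-2.5,"fingers":0}
  ]
}}

```text
clock: 7.32
position: [478.0, -150.2, 175.3]
orientation: [0.001, -0.144, 0.99, -0.001]
force: [0.1, -0.2, 0.2]
width: 0.001
```

```bash
python3 snap.py w8 wrist
python3 - <<'E'
from plan import *
c=(543.4,-168.1)
rows([(wp(c,t,-19.5,58,173)[0],t) for t in (-163.4,-158,-152,-146,-140,-134,-128,-122,-116)])
E
```

```text
7.375 [ 477.8 -150.1  175. ] [-0.6  0.6  0.4] 0.011956163191196356
pos [ 477.8 -150.1  175. ] head -163.4 j [-0.47  0.2  -0.22  1.14 -0.   -0.76] F [-0.6  0.6  0.4]
[ 482.2 -166.   173. ] -163.4 -> dp [ 0.01 -0.55  0.07] spin 0.0
[ 482.3 -171.7  173. ] -158 -> dp [ 0.06 -0.73  0.07] spin -1.08
[ 483.  -178.1  173. ] -152 -> dp [ 0.1  -0.94  0.07] spin -2.28
[ 484.4 -184.4  173. ] -146 -> dp [ 0.12 -1.16  0.07] spin -3.48
[ 486.4 -190.4  173. ] -140 -> dp [ 0.11 -1.37  0.07] spin -4.68
[ 489.1 -196.3  173. ] -134 -> dp [ 0.08 -1.58  0.07] spin -5.88
[ 492.3 -201.8  173. ] -128 -> dp [ 0.03 -1.79  0.07] spin -7.08
[ 496.1 -207.   173. ] -122 -> dp [-0.04 -1.99  0.07] spin -8.28
[ 500.4 -211.7  173. ] -116 -> dp [-0.14 -2.18  0.07] spin -9.48
```

View pics/w8.png

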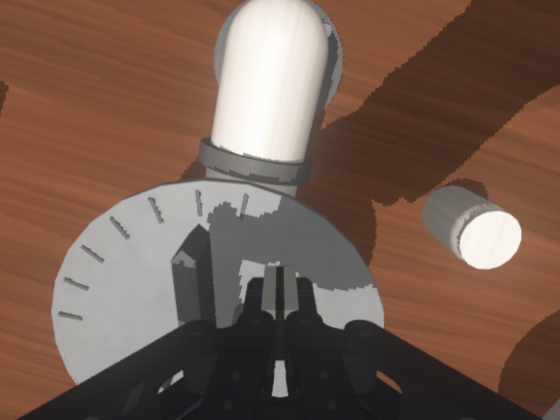

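The handle tip is at (200,230), and the fingers are beside it at (280,280) on its left side, clear of it. Now I push.

Emit:
{"method": "jog_arm", "body": {
  "moves": [
    {"dp":[0,-0.3,0.05],"spin":0,"fingers":0},
    {"dp":[0.01,-0.55,0.05],"spin":0,"fingers":0},
    {"dp":[0.06,-0.73,0.05],"spin":-1.1,"fingers":0},
    {"dp":[0.1,-0.94,0.05],"spin":-2.3,"fingers":0},
    {"dp":[0.12,-1.16,0.05],"spin":-3.5,"fingers":0},
    {"dp":[0.11,-1.37,0.05],"spin":-4.7,"fingers":0},
    {"dp":[0.08,-1.58,0.05],"spin":-5.9,"fingers":0},
    {"dp":[0.03,-1.79,0.05],"spin":-7.1,"fingers":0},
    {"dp":[-0.04,-1.99,0.05],"spin":-8.3,"fingers":0},
    {"dp":[-0.14,-2.18,0.05],"spin":-9.5,"fingers":0}
  ]
}}

```text
clock: 8.62
position: [498.9, -211.9, 171.6]
orientation: [-0.001, -0.532, 0.847, 0.001]
force: [-4.0, -0.2, 0.7]
width: 0.002
```

```bash
python3 snap.py w9 wrist
python3 - <<'E'
from plan import *
c=(543.4,-168.1)
rows([(wp(c,t,-19.5,58,173)[0],t) for t in (-116,-111,-106,-101,-97,-94,-91,-88,-85)])
E
```

```text
8.675 [ 499.5 -212.4  171.5] [-2.6 -0.7  0.8] 0.17181436333395742
pos [ 499.5 -212.4  171.5] head -115.5 j [-0.56  0.28 -0.13  1.17 -0.   -1.68] F [-2.6 -0.7  0.8]
[ 500.4 -211.7  173. ] -116 -> dp [-0.04 -0.02 -0.05] spin 0.1
[ 504.4 -215.3  173. ] -111 -> dp [ 0.02 -0.19 -0.05] spin -0.9
[ 508.7 -218.5  173. ] -106 -> dp [ 0.05 -0.36 -0.05] spin -1.9
[ 513.2 -221.3  173. ] -101 -> dp [ 0.07 -0.54 -0.05] spin -2.9
[ 517.  -223.3  173. ] -97 -> dp [ 0.08 -0.68 -0.05] spin -3.7
[ 519.9 -224.6  173. ] -94 -> dp [ 0.07 -0.79 -0.05] spin -4.3
[ 522.9 -225.8  173. ] -91 -> dp [ 0.07 -0.9  -0.05] spin -4.9
[ 525.9 -226.7  173. ] -88 -> dp [ 0.05 -1.   -0.05] spin -5.5
[ 529.  -227.6  173. ] -85 -> dp [ 0.03 -1.11 -0.05] spin -6.1
```

View pics/w9.png

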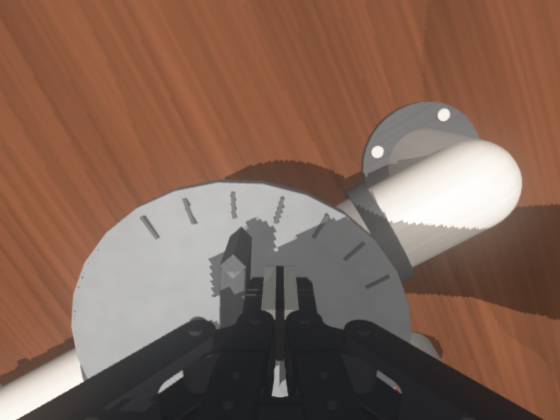

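The handle is following, with its tip at about (233,265) against the fingers. I'll continue to about −92° and check there.

Emit:
{"method": "jog_arm", "body": {
  "moves": [
    {"dp":[0.02,-0.19,-0.05],"spin":-0.9,"fingers":0},
    {"dp":[0.05,-0.36,-0.05],"spin":-1.9,"fingers":0},
    {"dp":[0.07,-0.54,-0.05],"spin":-2.9,"fingers":0},
    {"dp":[0.08,-0.68,-0.05],"spin":-3.7,"fingers":0},
    {"dp":[0.07,-0.79,-0.05],"spin":-4.3,"fingers":0},
    {"dp":[0.07,-0.86,-0.05],"spin":-4.7,"fingers":0},
    {"dp":[0.07,-0.86,-0.05],"spin":-4.7,"fingers":0}
  ]
}}

```text
clock: 9.55
position: [521.8, -224.6, 173.1]
orientation: [-0.0, -0.692, 0.722, 0.0]
force: [-1.1, -1.5, -0.5]
width: -0.002
```

```bash
python3 snap.py w10 wrist
python3 - <<'E'
from plan import *
c=(543.4,-168.1)
rows([(wp(c,t,-19.5,58,173)[0],t) for t in (-92,-90,-88,-86,-85)])
im=cv2.imread('pics/w10.png'); cv2.imwrite('pics/w10z.png',cv2.resize(im[170:320,150:350],None,fx=4,fy=4,interpolation=cv2.INTER_CUBIC))
E
```

```text
9.6 [ 521.8 -224.5  173.2] [-1.6 -1.2 -0.2] 0.002686046059581656
pos [ 521.8 -224.5  173.2] head -92.5 j [-0.55  0.32 -0.07  1.19  0.   -2.08] F [-1.6 -1.2 -0.2]
[ 521.9 -225.4  173. ] -92 -> dp [ 0.03 -0.    0.01] spin -0.1
[ 523.9 -226.1  173. ] -90 -> dp [ 0.05 -0.07  0.01] spin -0.5
[ 525.9 -226.7  173. ] -88 -> dp [ 0.07 -0.14  0.01] spin -0.9
[ 528.  -227.3  173. ] -86 -> dp [ 0.09 -0.21  0.01] spin -1.3
[ 529.  -227.6  173. ] -85 -> dp [ 0.09 -0.25  0.01] spin -1.5
```

View pics/w10z.png

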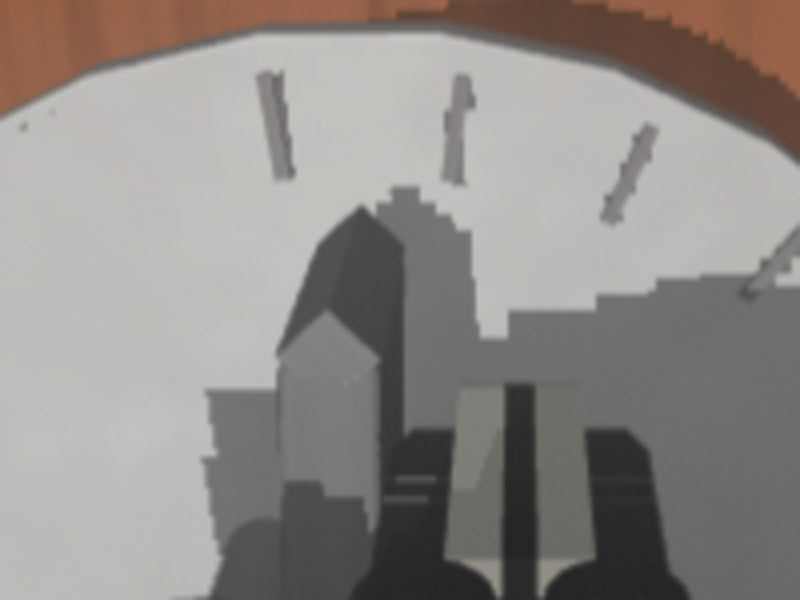

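Run:
```python
from ang import *
c=np.array((543.4,-168.1))
tip,t90=ang('w10',[(150+325/4,170+310/4),(150+275/4,170+125/4)],[187,137]); print(rep(c,tip),rep(c,t90))
```

```text
(np.float64(84.2), np.float64(-93.7)) (np.float64(88.2), np.float64(-85.4))
```

Emit:
{"method": "jog_arm", "body": {
  "moves": [
    {"dp":[0.03,-0.07,0],"spin":-0.4,"fingers":0},
    {"dp":[0.05,-0.14,0],"spin":-0.8,"fingers":0},
    {"dp":[0.06,-0.21,0],"spin":-1.2,"fingers":0},
    {"dp":[0.06,-0.25,0],"spin":-1.4,"fingers":0},
    {"dp":[0.06,-0.25,0],"spin":-1.4,"fingers":0}
  ]
}}

```text
clock: 10.22
position: [529.5, -226.4, 173.3]
orientation: [-0.0, 0.735, -0.678, 0.0]
force: [-2.2, -1.0, -1.0]
width: -0.004
```

Emit:
{"method": "jog_arm", "body": {
  "moves": [
    {"dp":[0,-0.03,0],"spin":0,"fingers":0},
    {"dp":[0,-0.03,0],"spin":0,"fingers":0}
  ]
}}

```text
clock: 10.48
position: [530.2, -226.4, 173.4]
orientation: [-0.0, 0.735, -0.678, 0.0]
force: [-2.2, -1.9, -0.4]
width: 0.001
```

Emit:
{"method": "jog_arm", "body": {
  "moves": [
    {"dp":[0,-0.03,0],"spin":0,"fingers":0},
    {"dp":[0,-0.03,0],"spin":0,"fingers":0}
  ]
}}

```text
clock: 10.72
position: [530.5, -226.4, 173.3]
orientation: [0.001, 0.735, -0.678, -0.0]
force: [-6.1, -2.5, 0.2]
width: 0.002
```

```bash
python3 snap.py w11 wrist
python3 - <<'E'
from plan import *
im=cv2.imread('pics/w11.png'); cv2.imwrite('pics/w11z.png',cv2.resize(im[170:320,150:350],None,fx=4,fy=4,interpolation=cv2.INTER_CUBIC))
E
```

```text
10.775 [ 530.4 -226.4  173.3] [-5.7 -2.9  0.8] 0.0016710407650099162
```

View pics/w11z.png

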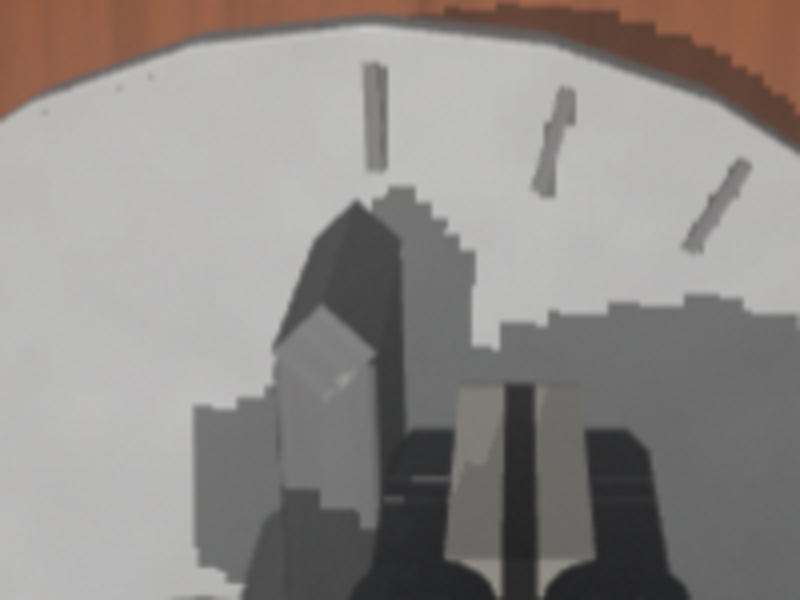

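Run:
```python
from ang import *
c=np.array((543.4,-168.1))
tip,t90=ang('w11',[(150+322/4,170+305/4),(150+375/4,170+118/4)],[187,137]); print(rep(c,tip),rep(c,t90))
```

```text
(np.float64(84.2), np.float64(-85.2)) (np.float64(88.1), np.float64(-85.5))
```

Emit:
{"method": "jog_arm", "body": {
  "moves": [
    {"dp":[0,-0.06,0],"spin":0,"fingers":0},
    {"dp":[0,-0.06,0],"spin":0,"fingers":0}
  ]
}}

```text
clock: 11.02
position: [530.6, -226.4, 173.3]
orientation: [0.002, 0.735, -0.679, -0.001]
force: [-15.1, -4.8, 4.9]
width: 0.001
```

The handle is firm against its stop: 16 N for 0.2 mm of movement. Next I back off, rise and verify both dampers.

Emit:
{"method": "jog_arm", "body": {
  "moves": [
    {"dp":[0,0.4,0],"spin":0,"fingers":0},
    {"dp":[0,0.8,0],"spin":0,"fingers":0},
    {"dp":[0,0.8,-2],"spin":0,"fingers":0},
    {"dp":[0,0.8,-4],"spin":0,"fingers":0},
    {"dp":[1,1,-5],"spin":6,"fingers":0},
    {"dp":[1,1,-5],"spin":6,"fingers":0},
    {"dp":[1,1,-5],"spin":6,"fingers":0},
    {"dp":[1,1,-5],"spin":6,"fingers":0}
  ]
}}

```text
clock: 12.02
position: [505.1, -258.4, 323.4]
orientation: [0.0, -0.535, 0.845, -0.0]
force: [-1.1, 0.2, -0.2]
width: 0.001
```

```bash
python3 snap.py w12 wrist
python3 - <<'E'
from plan import *
rows([([500,-160,330],182)])
E
```

```text
12.075 [ 505.2 -258.4  323.4] [ 1.1 -0.1 -0.8] 0.016367945706982873
pos [ 505.2 -258.4  323.4] head -115.2 j [-0.62  0.28  0.26  1.55  0.   -1.75] F [ 1.1 -0.1 -0.8]
[ 500 -160  330] 182 -> dp [-2.89  1.55 -0.22] spin 12.56
```

View pics/w12.png

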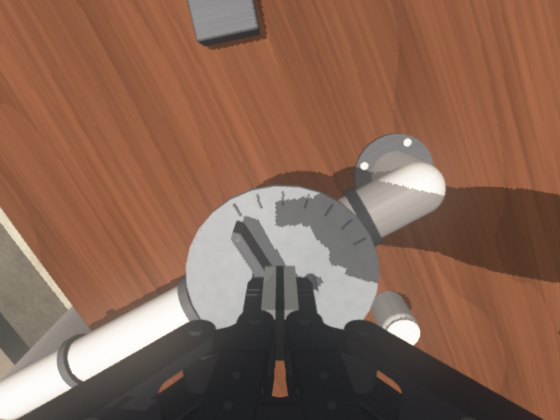

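Run:
```python
from plan import *
rows([([520,20,420],182)])
```

```text
pos [ 505.2 -258.4  323.4] head -115.2 j [-0.62  0.28  0.26  1.55  0.   -1.75] F [ 1.1 -0.1 -0.8]
[520  20 420] 182 -> dp [-8.61  3.5  -3.22] spin 12.56
```

Emit:
{"method": "jog_arm", "body": {
  "moves": [
    {"dp":[-8.6,3.5,-3.2],"spin":12.5,"fingers":0},
    {"dp":[-8.6,3.5,-3.2],"spin":12.5,"fingers":0},
    {"dp":[-8.6,3.5,-3.2],"spin":12.5,"fingers":0},
    {"dp":[-8.6,3.5,-3.2],"spin":12.5,"fingers":0},
    {"dp":[-8.6,3.5,-3.2],"spin":12.5,"fingers":0},
    {"dp":[-8.6,3.5,-3.2],"spin":12.5,"fingers":0},
    {"dp":[-8.6,3.5,-3.2],"spin":12.5,"fingers":0},
    {"dp":[-8.6,3.5,-3.2],"spin":12.5,"fingers":0},
    {"dp":[-8.6,3.5,-3.2],"spin":12.5,"fingers":0}
  ]
}}

```text
clock: 13.2
position: [521.1, 18.9, 419.0]
orientation: [-0.0, -0.019, 1.0, 0.0]
force: [0.1, -1.2, -0.1]
width: 0.002
```

```bash
python3 snap.py w13 wrist;python3 snap.py s13 scene
```

```text
13.25 [521.2  18.9 419. ] [0.1 0.4 0.1] 0.013407247714989771
13.3 [521.2  19.  419.1] [ 0.9  0.1 -0.4] 0.010806919560514654
```

View pics/w13.png

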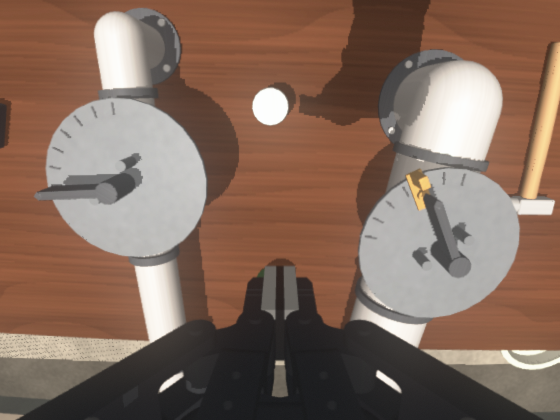

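View pics/s13.png

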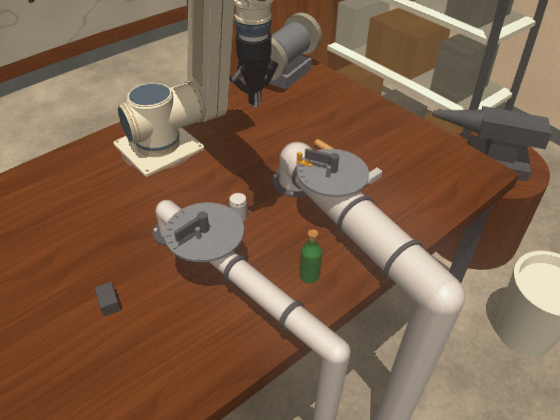

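Run:
```python
from ang import *
hub,tip,t90,wh,wt=ang('w13',[(114.5,187.5),(37.5,195),(57,178.5),(459,266),(436.5,202.5)],[189,187,137,214,212])
c=np.array((543.4,-168.1)); print(hub,rep(hub,tip),rep(c,tip))
print(wh,rep(wh,wt))
im=cv2.imread('pics/w13.png'); cv2.imwrite('pics/w13z.png',np.hstack([cv2.resize(im[150:230,25:150],None,fx=3.2,fy=3.2),cv2.resize(im[150:230,25:150]*0+im[160:240,380:505],None,fx=3.2,fy=3.2)]))
a=cv2.imread('pics/scene0.png');b=cv2.imread('pics/s13.png')
d=cv2.absdiff(a,b).max(2)>40
n,l,s,_=cv2.connectedComponentsWithStats(d.astype(np.uint8)); print([list(x) for x in s[1:] if x[4]>15])
```

```text
[ 537.14380099 -157.09302195] (np.float64(90.0), np.float64(-82.3)) (np.float64(78.4), np.float64(-85.7))
[603.83419137 218.67228414] (np.float64(79.1), np.float64(-152.0))
[[np.int32(141), np.int32(0), np.int32(191), np.int32(212), np.int32(14574)], [np.int32(303), np.int32(0), np.int32(36), np.int32(63), np.int32(1188)], [np.int32(169), np.int32(35), np.int32(6), np.int32(31), np.int32(36)], [np.int32(294), np.int32(35), np.int32(9), np.int32(15), np.int32(75)], [np.int32(140), np.int32(73), np.int32(28), np.int32(12), np.int32(191)], [np.int32(118), np.int32(102), np.int32(51), np.int32(56), np.int32(1470)], [np.int32(141), np.int32(147), np.int32(39), np.int32(13), np.int32(128)], [np.int32(304), np.int32(148), np.int32(25), np.int32(30), np.int32(383)], [np.int32(281), np.int32(158), np.int32(7), np.int32(9), np.int32(24)], [np.int32(176), np.int32(203), np.int32(22), np.int32(19), np.int32(232)], [np.int32(174), np.int32(223), np.int32(23), np.int32(23), np.int32(307)]]
```

View pics/w13z.png

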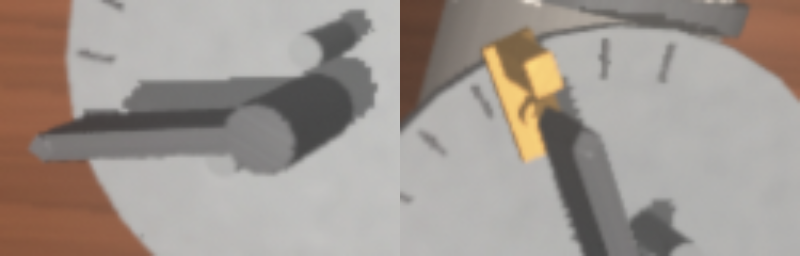

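Run:
```python
from ang import *
hub,tip,e1,e2=ang('w13',[(106.5,193),(35,196.2),(25+50/3.2,150+160/3.2),(25+205/3.2,150+155/3.2)],[189,187,187,187])
c=np.array((543.4,-168.1)); print(hub,rep(hub,tip),rep(c,tip)); print(rep(e2,e1))
wh,wt,mk=ang('w13',[(459,266),(380+182/3.2,160+135/3.2),(380+546/3.2-125,160+70/3.2)],[214,212,194]); 
c=np.array((606.3,219.9));print(rep(wh,wt),rep(c,wt),rep(wh,mk),rep(c,mk))
```

```text
[ 543.61580852 -166.60183648] (np.float64(83.2), np.float64(-85.1)) (np.float64(81.7), np.float64(-84.8))
(np.float64(55.9), np.float64(-86.1))
(np.float64(79.3), np.float64(-152.3)) (np.float64(82.0), np.float64(-152.3)) (np.float64(97.6), np.float64(-153.0)) (np.float64(100.3), np.float64(-153.0))
```

```bash
python3 -c "
from plant import ticket,monitor
print(monitor.state()['force'],ticket.sign_off())"
```

```text
the job is handed in; nothing more can be done
[ 0.88961702  0.06324326 -0.41325523] None
```

I switched the air over in the order asked and handed the job in at about 13.3 s. The fingers stayed shut throughout, so I only pushed the handles.

- **Wide handle:** I pushed it round from −105° to the marker (world bearings from the pivot). Checked from above right afterwards, the handle was at −152.5° and the marker at −152.4°. A last, more distant view gave −152.3° for the handle and −153.0° for the marker. I take that 0.7° gap as pixel-reading error.
- **Thin handle:** I pushed it from −163° to its stop. There the push force rose to 16 N for only 0.2 mm of movement. After release it measured −84.8° to −86.1°, against −85.4° for the shut tick.
- **Other things:** Comparing the fixed scene camera before and after, no change showed at the bottle, tin, hammer or block. The marker's measured place did not change beyond measuring error. The arm was clear of everything at hand-in.

My first reading of the thin hub in the last wrist picture was wrong: it put the tip 90 mm from the pivot instead of 84 mm. I re-read it from a zoom, and it then agreed with the earlier values.

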